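# Check the caps and flag the loose bottle

### The arm

A 7-joint arm with a two-finger parallel gripper is mounted at the origin on a cart in front of the work surface, level with it; the furniture and walls round the work are solid. World frame = base frame: x ahead of the robot, y to its left, z up, the work surface at z = 0. Lengths are in mm, angles in rad, forces in N, time in s.
With the tool pointing down it reaches from about 400 to 900 mm from the base axis. Payload 5.6 kg.
Tool frame: the origin (TCP) lies midway between the tips of the shut fingers; the grasp point (between the pads) lies 19 mm behind it; z points along the fingers, y is the line along which they close (so a half turn about z gives the same grasp; the last joint's range is limited). The gripper opens to 92 mm and grips with 3 to 60 N. Pads are 20 mm wide; open, the fingers measure 128 mm over their backs; the gripper's body (75 mm by 189 mm) begins 69 mm behind the grasp point.
Start: joints at [-1.31, 0.468, -0.012, 1.603, 0.006, 1.071, -0.056], TCP at [194.488, 620.229, 214.592] pointing down, gripper open.
Joint ranges: [-2.53, 2.53], [-0.31, 2.02], [-1.57, 1.55], [0.28, 2.44], [-1.29, 4.43], [0.15, 1.84], [-2.92, 2.92]. Speed limits (rad/s): [2.57, 2.57, 3.14, 3.14, 3.14, 3.14, 3.14].

### API

Orientations are given as a rotation vector (axis times angle).
In Python, from cell import robot, grip, kin, viewer gives the robot as it stands. Calls block until the motion is done:
- robot.movep(position, orientation): joint-space move of the TCP to a pose.
- robot.servo_line(position, feed=150, rotation=None): straight line of the TCP; rotation=None keeps the orientation; feed is the mean speed in mm/s.
- robot.goto_joints(angles): joint-space move.
- grip(opening, newtons=None): opening from 0.0 (shut) to 1.0 (fully open); newtons is the grip in N (None keeps the last); returns when the fingers have stopped.
- robot.hold(seconds).
- kin.ik(position, orientation): joint angles nearest the present ones, or None.
- robot.observe(): the state.
- viewer.read_camera(name): name is "scene" or "top" or "wrist"; returns the picture (384x512x3 uint8, red, green, blue); there is no depth.
- viewer.camera_info(name): a dict with "camera_matrix" (3x3 intrinsics, pixels), "R" (3x3) and "t" (3): a world point X has camera coordinates R X + t. Camera axes: x right, y down, z forward; pixel columns grow to the right and rows downward; lengths in mm; the calibration is good to about 2 mm. A picture is of the moment at which its call begins: read the wrist's pose just before it. camera_info takes no time and is no camera call; for the wrist camera it gives the pose at the moment of the call.
A pose or a line that the arm cannot do raises robot.IKError and nothing moves.
- robot.job_done(): hands the job in; it is judged then, once.
Trained networks look in the newest picture that a camera, given by its name, has taken for a name from the list of things; names that differ only in an ending like _2 or _b are one class to them, and where a whole thing is asked for, a point or a joint stands for the part that bears it (a point fixed in the world has none). Each returns a list of dicts, best first, with "confidence" (0 to 1); they miss things now and then, are a little off and sometimes report something else, mostly with a low value. They report only what shows in the picture. A call takes as long as a camera call. They do not tell look-alikes from the thing itself.
- viewer.silhouettes(name, camera): "mask" (384x512 bool, what is visible of it).
- viewer.pinpoint(name, camera): "at" ([x, y, z] in mm, in the coordinates of the camera as it stood for that picture, good to about 4 mm: a listed point, or the origin of a listed thing).
The state is a dict: "t": time; "joints": joint angles; "joint_velocities": joint speeds; "joint_torque": joint torques, N m; "tcp_pos": TCP position; "tcp_rot": TCP orientation; "contact_force": force on the tool from outside, world axes, zero at the start; "wrist_torque": the same for the moment, N m; "grip_width": opening from 0.0 (shut) to 1.0 (fully open); "grip_force": force on a finger pad.
Only numpy, scipy, OpenCV 4.12 (cv2) and the standard library are available. Lean on these libraries where they do the work, as an engineer would, in place of code of your own. Each camera call takes 0.05 s, during which the arm holds its last target. There are 200 camera calls.

### The job

One of the three spring-clamped amber bottles has a loose cap. Try the caps with a gentle twist further shut (clockwise from above, never over half a newton metre, never opening one) until you feel one give, and turn that cap about 25 degrees, at most 40. Then take the steel flag collar by its handle bar and lower it gently over this cap, so that its ring sits level on the bottle's shoulder; let go, and leave the other things on the table where they are.

Things in the scene. Friction and masses are not known exactly. Their poses are not given: they have to be found in the camera images.
- cap_a_top (a point): Centre of the top of a brown-gold round screw cap (48 mm across, 19 mm high, plain side) on one of the three clamped amber bottles, 135 mm above the table; grip it across its side. A thin raised bar, 30 x 4 mm, 1.5 mm high, runs across the top along this frame's x. z points up the turning axis. The letters a, b, c tell neither which cap is loose nor where it stands.
- cap_a (a joint): How far this cap has been screwed on its bottle since the start, rad: grows clockwise seen from above (further shut), shrinks when opened. It stays where it is left. The loose cap turns at about 0.12 N m, before and while it moves; a tight cap does not turn below 1.5 N m, the twist winds up the clamp instead.
- clamp_a (a joint): Twist of this bottle's spring-mounted ring clamp (with the bottle and its cap) on its fixed foot, rad, positive clockwise seen from above. Springs back to 0. 5 N m per rad: it shows the torque put on the cap, 0.10 rad is 0.5 N m.
- cap_b_top (a point): Centre of the top of a brown-gold round screw cap (48 mm across, 19 mm high, plain side) on one of the three clamped amber bottles, 135 mm above the table; grip it across its side. A thin raised bar, 30 x 4 mm, 1.5 mm high, runs across the top along this frame's x. z points up the turning axis. The letters a, b, c tell neither which cap is loose nor where it stands.
- cap_b (a joint): How far this cap has been screwed on its bottle since the start, rad: grows clockwise seen from above (further shut), shrinks when opened. It stays where it is left. The loose cap turns at about 0.12 N m, before and while it moves; a tight cap does not turn below 1.5 N m, the twist winds up the clamp instead.
- clamp_b (a joint): Twist of this bottle's spring-mounted ring clamp (with the bottle and its cap) on its fixed foot, rad, positive clockwise seen from above. Springs back to 0. 5 N m per rad: it shows the torque put on the cap, 0.10 rad is 0.5 N m.
- cap_c_top (a point): Centre of the top of a brown-gold round screw cap (48 mm across, 19 mm high, plain side) on one of the three clamped amber bottles, 135 mm above the table; grip it across its side. A thin raised bar, 30 x 4 mm, 1.5 mm high, runs across the top along this frame's x. z points up the turning axis. The letters a, b, c tell neither which cap is loose nor where it stands.
- cap_c (a joint): How far this cap has been screwed on its bottle since the start, rad: grows clockwise seen from above (further shut), shrinks when opened. It stays where it is left. The loose cap turns at about 0.12 N m, before and while it moves; a tight cap does not turn below 1.5 N m, the twist winds up the clamp instead.
- clamp_c (a joint): Twist of this bottle's spring-mounted ring clamp (with the bottle and its cap) on its fixed foot, rad, positive clockwise seen from above. Springs back to 0. 5 N m per rad: it shows the torque put on the cap, 0.10 rad is 0.5 N m.
- collar_bar (a point): Middle of the flag collar's handle bar, where to grip it: a level steel bar 69 mm long (along this frame's y), 10 mm thick (along x), 8 mm high. Two posts join its ends to a ring (outer diameter 70, inner 60, 10 mm high) whose underside is 64 mm below this point. 60 g, standing on the table.
- collar_ring (a point): Centre of the underside of the flag collar's ring; z up along its axis. Lowered over a cap, the ring passes it with 5 mm to spare all round and comes to rest on the bottle's sloping shoulder with its underside about 28 mm below the cap top, the handle bar above the cap.
- marker_mid (a point): Bystander: felt marker 140 mm long, 14 mm thick, lying; its middle.
- cup_mid (a point): Bystander: open steel cup 65 mm wide, 66 mm high; its middle.
- dropper_mid (a point): Bystander: small white dropper bottle with black tip, 21 mm wide, 66 mm high; its middle.
- scraper_mid (a point): Bystander: beige flat scraper 56 x 115 x 9 mm, lying; its middle.
- nest_a: The clamp nest of bottle a with the bottle and cap it holds; origin on the table under the bottle's axis. It is fixed: foot 96 mm square, 12 mm high; on it a spring-mounted ring clamp (80 mm across) holds the 68 mm bottle, whose shoulder slopes away below the cap.
- nest_b: The clamp nest of bottle b with the bottle and cap it holds; origin on the table under the bottle's axis. It is fixed: foot 96 mm square, 12 mm high; on it a spring-mounted ring clamp (80 mm across) holds the 68 mm bottle, whose shoulder slopes away below the cap.
- nest_c: The clamp nest of bottle c with the bottle and cap it holds; origin on the table under the bottle's axis. It is fixed: foot 96 mm square, 12 mm high; on it a spring-mounted ring clamp (80 mm across) holds the 68 mm bottle, whose shoulder slopes away below the cap.
- collar: The flag collar; origin at the centre of its ring's underside.
Mind the look-alikes: they are no part of the job. What is shaped like the collar but purple is not meant.

How it is judged:
By the outcome, as a careful person would: the job done as asked, in the order asked, and still so for the second after the job is handed in, with the robot touching nothing.
It also fails if it takes over 64 s, if anything falls off the work surface, if the arm or the gripper's body presses on something with over 40 N, if the wrist force passes 120 N, or if a joint passes its speed limit or range.

## Working session

There is one attempt and no reset: what is moved stays moved. The work goes in short steps, each a Python script; the robot and the scene stay as the last script left them, time stands still between calls to the robot, and variables do not carry over. Pictures are saved under pics/ and viewed, at most 10 in all, crops included, and the job is handed in when it is done.

```bash
ls; mkdir -p pics; cat > h.py <<'E'
import numpy as np, cv2
from cell import robot, grip, kin, viewer
from scipy.spatial.transform import Rotation as R
def look(cam,fn=None):
    info=viewer.camera_info(cam); im=viewer.read_camera(cam)
    if fn: cv2.imwrite('pics/'+fn,im[:,:,::-1])
    return info,im
def world(info,p): return np.array(info['R']).T@(np.array(p)-np.array(info['t']))
def pix(info,X):
    c=np.array(info['R'])@np.array(X)+np.array(info['t']); u=np.array(info['camera_matrix'])@c; return u[:2]/u[2]
def ray(info,uv,z):
    Rm=np.array(info['R']);o=-Rm.T@np.array(info['t']);d=Rm.T@np.linalg.inv(info['camera_matrix'])@[uv[0],uv[1],1]
    return o+d*(z-o[2])/d[2]
E
python3 - <<'E'
from h import *
np.set_printoptions(precision=1,suppress=True)
s=robot.observe(); print(s)
ims=[]
for c in ["scene","top"]:
    info,im=look(c,c+'0.png')
    for n in ["cap_a_top","collar_ring","collar_bar","nest_a"]+(["marker_mid","cup_mid","dropper_mid","scraper_mid"] if c=="top" else []):
        for d in viewer.pinpoint(n,c):
            w=world(info,d['at']); print(c,n,round(d['confidence'],2),w,pix(info,w))
E
```

```text
pics
{'t': 0.0, 'joints': array([-1.3,  0.5, -0. ,  1.6,  0. ,  1.1, -0.1]), 'joint_velocities': array([ 0.,  0., -0., -0.,  0.,  0.,  0.]), 'joint_torque': array([ -0. , -52.1,  -0. , -24.4,  -0.1,   0. ,   0. ]), 'tcp_pos': array([194.3, 619.7, 213.6]), 'tcp_rot': array([-0.5, -3.1,  0. ]), 'contact_force': array([-0.4,  0.2, -0.3]), 'wrist_torque': array([ 0., -0., -0.]), 'grip_force': 0.0, 'grip_width': 1.0010503660322427}
scene cap_a_top 0.59 [558.8 -11.5 139. ] [299.3 189.5]
scene collar_ring 0.82 [581.8 300.1  -4.3] [221.7 193.7]
scene collar_ring 0.7 [457.  153.9  -0.4] [217.1 229.4]
scene collar_bar 0.77 [453.2 154.5  67.6] [214.5 205.5]
scene collar_bar 0.57 [582.8 301.4  63.5] [221.  172.1]
scene nest_a 0.8 [619.4 147.7  -1.1] [267.6 208.6]
scene nest_a 0.73 [460.2 304.7  -0.5] [184.5 205.7]
scene nest_a 0.68 [558.3  -9.9   3.3] [295.2 241.8]
top cap_a_top 0.59 [557.5  -6.6 131.1] [305.4 186.7]
top collar_ring 0.63 [459.6 160.1  -2.5] [236.9 234. ]
top collar_ring 0.63 [585.6 302.2  -5.2] [183.9 187.3]
top collar_ring 0.32 [555.2  -8.   -6.3] [300.3 197.7]
top collar_bar 0.68 [585.1 299.4  61.8] [180.2 182.2]
top collar_bar 0.65 [454.1 157.   59.4] [236.8 234.1]
top collar_bar 0.37 [722.9 251.9   5.1] [203.2 136.7]
top nest_a 0.73 [619.5 146.6  -5.6] [242.2 174.6]
top nest_a 0.61 [557.5  -8.1  -2.4] [300.4 196.7]
top nest_a 0.55 [464.2 308.2   0.2] [180.  232.6]
top marker_mid 0.84 [321.1 196.9   7.7] [222.  288.8]
top marker_mid 0.26 [466.2 310.9   0.2] [179.  231.8]
top cup_mid 0.94 [768.6 -57.   31.4] [318.  116.3]
top dropper_mid 0.42 [ 631.2 -140.9   29.3] [351.8 166.4]
top dropper_mid 0.37 [556.1  -8.3  -2.7] [300.5 197.2]
top scraper_mid 0.73 [726.5 254.4   2.1] [202.4 135.8]
```

```bash
python3 - <<'E'
import cv2,numpy as np
a=cv2.imread('pics/scene0.png');b=cv2.imread('pics/top0.png')
c=np.hstack([cv2.resize(a[130:270,150:350],(400,280),interpolation=3),cv2.resize(b[90:300,150:370],(400,382),interpolation=3)[:280]])
d=np.hstack([cv2.resize(a,(400,300)),cv2.resize(b,(400,300))])
cv2.imwrite('pics/m0.png',np.vstack([c,d]))
E
```

```text
(no output)
```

View pics/m0.png

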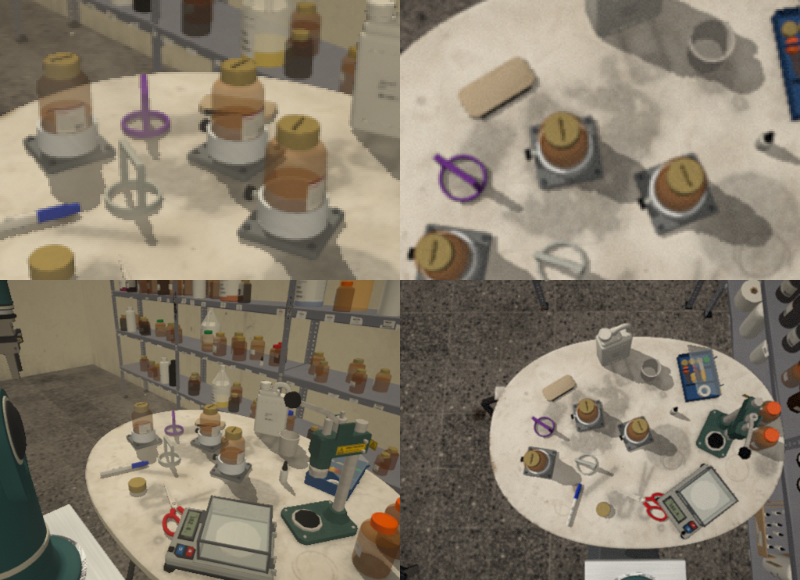

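Three bottles: caps near top px (181,233), (242,175), (300,197). There are two collars. The one at top px (237,234) and scene px (217,229) is steel grey, which fits the description. The one at top px (184,187) is purple, so it's the decoy. The loose lid at scene px (137,487) in the mosaic isn't on a clamped bottle. Next I look from near.

```bash
cat >> h.py <<'E'
def down(yaw):
    x=np.array([np.cos(yaw),np.sin(yaw),0]);z=np.array([0,0,-1.]);return R.from_matrix(np.column_stack([x,np.cross(z,x),z])).as_rotvec()
P={'1':(619.4,147.2),'2':(558,-9),'3':(462,306.5),'col':(456,156)}
np.set_printoptions(precision=1,suppress=True)
E
python3 - <<'E'
from h import *
s=robot.observe(); M=R.from_rotvec(s['tcp_rot']).as_matrix(); print('yaw',np.arctan2(M[1,0],M[0,0]), 'az',np.arctan2(620,194))
for k,p in P.items():
    for y in np.arange(-3.14,3.14,np.pi/4):
        q=kin.ik([*p,230],down(y)); print(k,'%.2f'%y,None if q is None else q[6].round(2),end=' | ')
    print()
def see(k):
    info,im=look('wrist',f'w{k}.png')
    for n in ['cap_a_top','nest_a'] if k!='col' else ['collar_bar','collar_ring']:
        for d in viewer.pinpoint(n,'wrist'):
            w=world(info,d['at']); print(k,n,round(d['confidence'],2),w,pix(info,w))
    for i,d in enumerate(viewer.silhouettes('cap_a_top' if k!='col' else 'collar','wrist')):
        m=d['mask'];print('mask',d['confidence'],m.sum(),np.argwhere(m).mean(0)[::-1]); np.save(f'mask_{k}_{i}.npy',m)
    np.save(f'info_{k}.npy',info,allow_pickle=True)
for k in ['3','col','1','2']:
    x,y=P[k]; az=np.arctan2(y,x)
    robot.movep([x,y,270 if k!='col' else 230],down(az+np.pi*(0)))
    s=robot.observe();print(k,s['t'],s['joints'].round(2),s['tcp_pos']); see(k)
    i=viewer.camera_info('wrist');print('cam at',world(i,[0,0,0]))
E
```

```text
yaw 2.837744951118886 az 1.2675441489782253
1 -3.14 1.39 | 1 -2.35 2.11 | 1 -1.57 2.83 | 1 -0.78 -1.97 | 1 0.00 -1.55 | 1 0.79 -0.81 | 1 1.57 -0.06 | 1 2.36 0.66 | 
2 -3.14 1.7 | 2 -2.35 2.43 | 2 -1.57 -2.55 | 2 -0.78 -1.76 | 2 0.00 -1.27 | 2 0.79 -0.57 | 2 1.57 0.18 | 2 2.36 0.94 | 
3 -3.14 0.95 | 3 -2.35 1.69 | 3 -1.57 2.43 | 3 -0.78 -2.37 | 3 0.00 -2.0 | 3 0.79 -1.27 | 3 1.57 -0.53 | 3 2.36 0.21 | 
col -3.14 1.23 | col -2.35 1.98 | col -1.57 2.74 | col -0.78 -2.26 | col 0.00 -1.82 | col 0.79 -1.07 | col 1.57 -0.3 | col 2.36 0.46 | 
3 2.2333 [-1.1  0.3  0.6  1.8 -0.1  1.1 -1.5] [461.4 307.6 269.8]
3 nest_a 0.83 [461.6 306.6   5.1] [249.3 164.4]
3 nest_a 0.75 [558.6 -13.4  -2.3] [470.6 229.8]
3 nest_a 0.65 [620.  150.   -0.2] [414.6 130.1]
cam at [527.3 350.2 440.5]
col 3.1 [-1.   0.2  0.7  2.  -0.1  1.  -1.5] [456.3 156.8 230.4]
col collar_bar 0.94 [583.7 299.8  65. ] [145.3   2.8]
col collar_bar 0.79 [456.  152.4  65.2] [252.4 183.1]
col collar_bar 0.63 [462.7 309.    3. ] [129.1 124. ]
col collar_bar 0.25 [557.1 -15.3   1. ] [410.9 137.4]
mask 0.62 1318 [251.  177.1]
mask 0.27 3177 [ 77.6 132.9]
cam at [530.8 182.4 401. ]
1 4.0083 [-0.8  0.5  0.7  1.6 -0.3  1.2 -1.3] [618.2 147.6 269. ]
1 cap_a_top 0.82 [559.6  -9.9 136.1] [383.2 276.2]
1 nest_a 0.97 [463.4 309.1   0.5] [115.5 240.8]
1 nest_a 0.69 [621.1 149.5  -0.9] [247.7 160.9]
1 nest_a 0.61 [561.7 -12.7   2.2] [348.8 227.6]
mask 0.58 424 [392.2 261.8]
mask 0.58 1876 [249.7 183.4]
cam at [695.  165.2 440.8]
2 4.9167 [-0.7  0.3  0.9  1.8 -0.3  1.1 -1.4] [558.3  -7.7 270.3]
2 cap_a_top 0.71 [556.3  -8.4 136.1] [249.5 191.1]
2 cap_a_top 0.34 [455.4 154.3  -2.7] [139.  235.2]
2 nest_a 0.97 [563.3 -16.1  -0.1] [255.3 160.3]
2 nest_a 0.76 [619.7 147.6   1.7] [129.4 119.4]
2 nest_a 0.75 [467.4 306.9   5. ] [ 29.5 230.8]
mask 0.55 1802 [252.8 186.3]
cam at [637.5  -9.  440.5]
```

```bash
python3 - <<'E'
from h import *
ims=[cv2.imread(f'pics/w{k}.png') for k in ['3','col','1','2']]
t=[cv2.resize(i[60:310,120:440],(400,300)) if 0 else cv2.resize(i[94:274,132:372],(400,300),interpolation=3) for i in ims]
cv2.imwrite('pics/m1.png',np.vstack([np.hstack(t[:2]),np.hstack(t[2:])]))
for k in '123':
    info=np.load(f'info_{k}.npy',allow_pickle=True).item(); im=cv2.imread(f'pics/w{k}.png'); hsv=cv2.cvtColor(im,cv2.COLOR_BGR2HSV)
    c=pix(info,[*P[k],135]);print(k,c,hsv[int(c[1])+4,int(c[0])+8], pix(info,[P[k][0]+24,P[k][1],135]))
    for i in range(2):
        try:
            m=np.load(f'mask_{k}_{i}.npy').astype(np.uint8);cs=cv2.findContours(m,0,1)[0];b=max(cs,key=cv2.contourArea);print(cv2.minEnclosingCircle(b),cv2.boundingRect(b))
        except Exception: pass
E
```

```text
1 [249.  187.4] [ 20 108 137] [255.  163.3]
((389.5, 265.0), 20.88669776916504) (374, 249, 33, 31)
((249.54762268066406, 183.3095245361328), 24.731327056884766) (226, 159, 49, 49)
2 [250.1 189.1] [ 19 107 134] [249.8 164.5]
((252.854736328125, 186.52247619628906), 24.571456909179688) (230, 163, 47, 49)
3 [249.7 188.4] [ 19 105 138] [263.8 167.9]
```

View pics/m1.png

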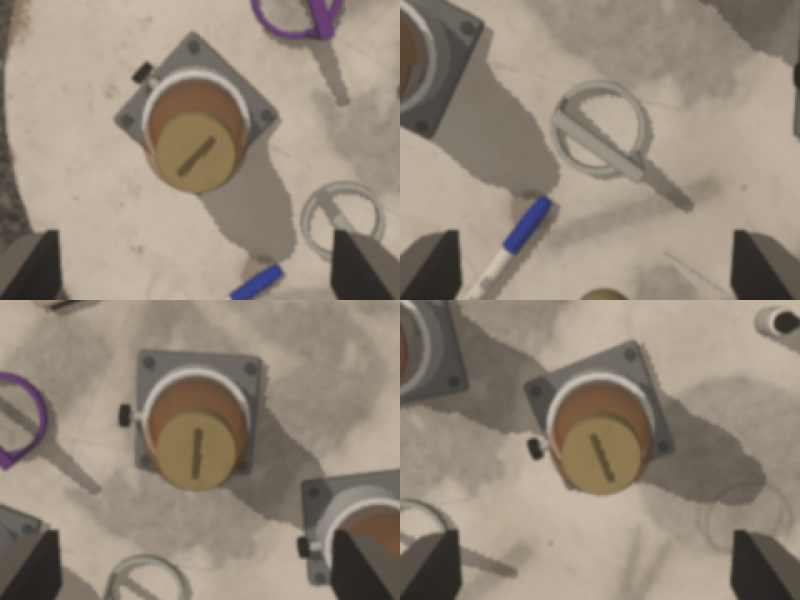

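The wrist crops show the three caps clearly (px about 250,186 each). The steel collar is unmistakable: its bar runs px (226,161)–(276,197) and it stands beside the blue marker. Next I refine the positions by fitting the cap silhouettes and the collar.

```bash
python3 - <<'E'
from h import *
from scipy.optimize import minimize
th=np.linspace(0,2*np.pi,60)
for k in '123':
    info=np.load(f'info_{k}.npy',allow_pickle=True).item(); im=cv2.imread(f'pics/w{k}.png'); lab=cv2.cvtColor(im,cv2.COLOR_BGR2LAB).astype(float)
    hsv=cv2.cvtColor(im,cv2.COLOR_BGR2HSV)
    m=cv2.inRange(hsv,(16,80,60),(26,255,255)); n,l,st,ce=cv2.connectedComponentsWithStats(cv2.morphologyEx(m,cv2.MORPH_CLOSE,np.ones((7,7),np.uint8)))
    c=pix(info,[*P[k],135]).astype(int); m=(l==l[c[1],c[0]])
    ys,xs=np.nonzero(m); print(k,m.sum(),xs.min(),xs.max(),ys.min(),ys.max())
    def cost(p):
        pts=[pix(info,[p[0]+24*np.cos(t),p[1]+24*np.sin(t),z]) for z in (135,116) for t in th]
        h=cv2.convexHull(np.float32(pts)); r=np.zeros(m.shape,np.uint8); cv2.fillConvexPoly(r,(h*16).astype(np.int32),255,cv2.LINE_AA,4)
        return np.abs(r/255.-m).sum()
    r=minimize(cost,P[k],method='Nelder-Mead',options=dict(initial_simplex=[P[k],(P[k][0]+5,P[k][1]),(P[k][0],P[k][1]+5)]));print(r.x,r.fun)
info=np.load('info_col.npy',allow_pickle=True).item()
a=ray(info,(226.2,161.2),68);b=ray(info,(276,197.2),68);print(a,b,np.linalg.norm(a-b),(a+b)/2,np.degrees(np.arctan2(*(b-a)[1::-1])),ray(info,(253.8,170.8),10))
m=np.load('mask_col_0.npy');im=cv2.imread('pics/wcol.png');im[m,0]=255
cv2.imwrite('pics/c.png',cv2.resize(im[120:220,190:310],(720,600),interpolation=3))
E
```

```text
1 1964 225 274 158 207
[620.8 147.1] 187.7176470588235
2 1932 228 277 161 210
[558.5 -11.5] 192.96078431372547
3 1941 224 273 160 209
[462.9 307.8] 192.0078431372549
[469.7 185.6  68. ] [450.2 124.1  68. ] 64.48663494903225 [459.9 154.8  68. ] -107.53587340870371 [458.7 151.1  10. ]
```

View pics/c.png

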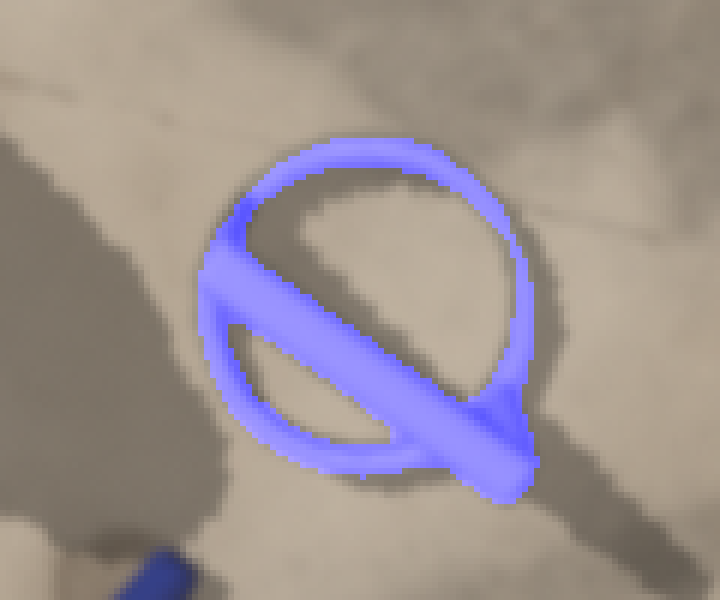

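```bash
cat >> h.py <<'E'
P.update({'1':(620.8,147.1),'2':(558.5,-10.5),'3':(462.9,307.8)})
def st(tag):
    s=robot.observe();print(tag,'t%.1f'%s['t'],s['tcp_pos'],'F',s['contact_force'],'T',np.round(s['wrist_torque'],3),'w%.3f gf%.1f'%(s['grip_width'],s['grip_force']));return s
def test(k):
    x,y=P[k];yaw=np.arctan2(y,x)+np.pi/2
    robot.movep([x,y,165],down(yaw)); s0=st('above'); p0=s0['tcp_pos']
    z=121; robot.servo_line([x,y,z],100); st('down')
    grip(0.0,5); robot.hold(.1); s=st('grip5'); grip(0.0,20); robot.hold(.1); s=st('grip20')
    for a in (.03,.06):
        robot.movep([x,y,z],down(yaw-a)); robot.hold(.15); s=st('tw%.2f'%a)
    return x,y,z,yaw
def release(k,yaw):
    x,y=P[k]; grip(1.0); robot.servo_line([x,y,175],150); st('up')
E
python3 - <<'E'
from h import *
test('2')
E
```

```text
above t6.5 [558.8 -10.4 165.1] F [-0.4  0.2 -0.8] T [ 0.   0.1 -0. ] w0.998 gf0.0
down t7.1 [558.7 -10.6 121.1] F [0.8 1.2 0.9] T [-0.1  0.1  0.1] w1.001 gf0.0
grip5 t7.9 [558.4 -10.5 121.1] F [-1.3 -0.7  2.5] T [-0.1  0.3  0. ] w0.521 gf5.0
grip20 t8.2 [558.4 -10.5 121.1] F [-2.3  0.3  3.7] T [-0.1  0.5  0. ] w0.518 gf20.0
tw0.03 t8.6 [558.4 -10.5 121. ] F [-2.  -0.1  3.9] T [-0.   0.5  0.1] w0.523 gf20.0
tw0.06 t9.0 [558.5 -10.5 121.1] F [-2.   0.9  4.9] T [-0.   0.6  0.3] w0.523 gf20.0
```

```bash
python3 - <<'E'
from h import *
from scipy.optimize import minimize
th=np.linspace(0,2*np.pi,60)
info=np.load('info_col.npy',allow_pickle=True).item(); m=np.load('mask_col_0.npy')
def fill(r,pts,v):
    h=cv2.convexHull(np.float32(pts)); q=np.zeros(m.shape,np.uint8); cv2.fillConvexPoly(q,(h*16).astype(np.int32),255,cv2.LINE_AA,4); return q/255.
def cost(p):
    x,y,a=p; d=np.array([np.cos(a),np.sin(a)]);n=np.array([-d[1],d[0]]);c=np.array([x,y])
    C=lambda rad,z:[pix(info,[x+rad*np.cos(t),y+rad*np.sin(t),z]) for t in th]
    outer=fill(0,C(35,0)+C(35,10),1); inner=np.minimum(fill(0,C(30,0),1),fill(0,C(30,10),1))
    bar=fill(0,[pix(info,[*(c+i*34.5*d+j*5*n),z]) for i in(-1,1) for j in(-1,1) for z in(60,68)],1)
    r=np.maximum(outer*(1-inner),bar)
    for i in(-1,1):
        r=np.maximum(r,fill(0,[pix(info,[*(c+i*e*d+j*3*n),z]) for e in(29,35) for j in(-1,1) for z in(5,64)],1))
    return np.abs(r-m).sum()
p0=[459,154,np.radians(72.5)]
r=minimize(cost,p0,method='Nelder-Mead',options=dict(initial_simplex=[p0,[464,154,p0[2]],[459,149,p0[2]],[459,154,p0[2]+.1]]));print(r.x,np.degrees(r.x[2]),r.fun,m.sum())
E
```

```text
[456.1 153.7   1.3] 74.08896190112488 381.90588235294115 1318
```

Bottle 2 wound up to 0.3 N m, so it's tight. I unwind it and try the next one.

```bash
sed -i "s/np.round(s\['wrist_torque'\],3)/s['wrist_torque'].round(3).tolist()/" h.py; python3 - <<'E'
from h import *
x,y=P['2'];yaw=np.arctan2(y,x)+np.pi/2
robot.movep([x,y,121],down(yaw-.005)); st('back'); release('2',yaw)
test('1')
E
```

```text
back t9.3 [558.4 -10.5 121. ] F [-2.1 -0.5  4.8] T [0.047, 0.672, 0.042] w0.523 gf20.0
up t10.6 [558.3 -10.3 174.8] F [-0.6 -0.3 -0.6] T [-0.085, 0.061, -0.001] w1.000 gf0.0
above t11.3 [620.2 145.6 164. ] F [ 0.9 -0.8  0.3] T [-0.141, 0.046, 0.015] w1.005 gf0.0
down t11.9 [621.  146.5 121.1] F [ 0.4 -0.   0.1] T [-0.062, 0.042, 0.032] w0.998 gf0.0
grip5 t12.7 [621.1 147.2 121.1] F [ 1.5 -0.  -0.1] T [0.044, -0.224, 0.002] w0.526 gf5.0
grip20 t13.0 [621.1 147.2 121.1] F [ 2.1  1.3 -0.4] T [0.046, -0.536, 0.011] w0.526 gf20.0
tw0.03 t13.4 [621.1 147.2 121.1] F [ 2.5  1.4 -0.5] T [0.125, -0.625, 0.132] w0.522 gf20.0
tw0.06 t13.8 [621.1 147.2 121.1] F [ 3.1  2.  -0.2] T [0.183, -0.805, 0.112] w0.522 gf20.0
```

Torque levels off at 0.11 N m, so bottle 1 gives. I check at 0.09 rad, then go on to 25°.

```bash
python3 - <<'E'
from h import *
x,y=P['1'];yaw=np.arctan2(y,x)+np.pi/2
for a in (.09,.2,.33,.46):
    robot.movep([x,y,121],down(yaw-a)); robot.hold(.15); s=st('tw%.2f'%a)
    if abs(s['wrist_torque'][2])>.25: print('STOP');break
else:
    robot.movep([x,y,121],down(yaw-.44)); st('relax')
    release('1',yaw)
    robot.movep([x,y,270],down(np.arctan2(y,x))); i,im=look('wrist','after1.png')
    for n in ['1']:
        o=cv2.imread('pics/w1.png');cv2.imwrite('pics/m2.png',np.hstack([cv2.resize(q[134:234,200:300],(400,400)) for q in (o,im[:,:,::-1])]))
E
```

```text
tw0.09 t14.2 [621.  147.2 121.1] F [3.9 0.7 0.9] T [0.241, -0.895, 0.068] w0.521 gf20.0
tw0.20 t14.6 [620.9 147.2 121.1] F [3.6 1.6 0.3] T [0.279, -0.876, 0.093] w0.523 gf20.0
tw0.33 t15.0 [620.8 147.2 121.1] F [3.2 1.3 2. ] T [0.288, -0.833, 0.069] w0.525 gf20.0
tw0.46 t15.4 [620.7 147.2 121.1] F [3.9 1.1 1.5] T [0.364, -0.605, 0.067] w0.519 gf20.0
relax t15.7 [620.8 147.2 121.1] F [3.1 2.5 2.2] T [0.384, -0.539, -0.024] w0.523 gf20.0
up t16.9 [620.5 147.2 174.8] F [ 0.4  0.9 -1.2] T [-0.092, 0.069, -0.043] w1.002 gf0.0
```

View pics/m2.png

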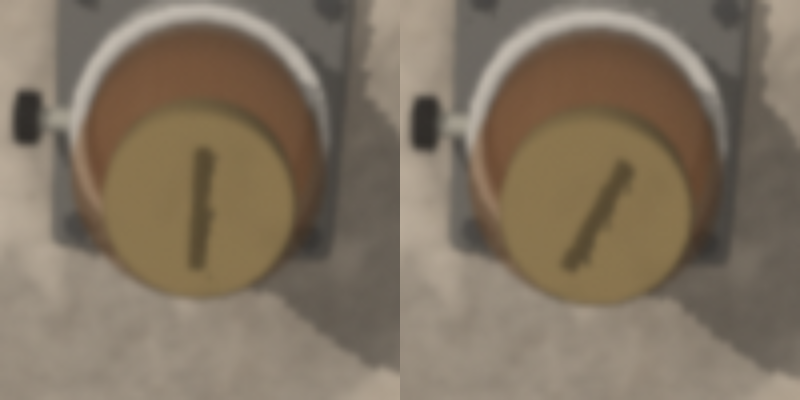

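The bar turned clockwise by about 24° (from roughly 3° to 27° off vertical). Now the collar: one nearer look and fit, then the grasp.

```bash
cat > fit.py <<'E'
from h import *
from scipy.optimize import minimize
th=np.linspace(0,2*np.pi,60)
def fitcol(info,m,p0,z0=0.):
    def fill(pts):
        h=cv2.convexHull(np.float32(pts)); q=np.zeros(m.shape,np.uint8); cv2.fillConvexPoly(q,(h*16).astype(np.int32),255,cv2.LINE_AA,4); return q/255.
    def cost(p):
        x,y,a=p; d=np.array([np.cos(a),np.sin(a)]);n=np.array([-d[1],d[0]]);c=np.array([x,y])
        C=lambda rad,z:[pix(info,[x+rad*np.cos(t),y+rad*np.sin(t),z0+z]) for t in th]
        r=fill(C(35,0)+C(35,10))*(1-np.minimum(fill(C(30,0)),fill(C(30,10))))
        B=lambda es,w,zs:fill([pix(info,[*(c+e*d+j*w*n),z0+z]) for e in es for j in(-1,1) for z in zs])
        for q in (B((-34.5,34.5),5,(60,68)),B((29,34.5),3,(5,64)),B((-34.5,-29),3,(5,64))): r=np.maximum(r,q)
        return np.abs(r-m).sum()
    p0=np.array(p0); r=minimize(cost,p0,method='Nelder-Mead',options=dict(initial_simplex=[p0]+[p0+np.eye(3)[i]*[5,5,.1][i] for i in range(3)]))
    return r.x,r.fun
E
python3 - <<'E'
from fit import *
yaw=1.29
robot.movep([456.1,153.7,190],down(yaw)); robot.hold(.1)
info,im=look('wrist','col2.png'); st('col')
for d in viewer.silhouettes('collar','wrist'):
    m=d['mask'];ys,xs=np.nonzero(m);print(d['confidence'],m.sum(),xs.mean(),ys.mean())
    if np.hypot(xs.mean()-250,ys.mean()-185)<60: print(fitcol(info,m,(456.1,153.7,yaw)))
info0=np.load('info_col.npy',allow_pickle=True).item()
a=ray(info0,(224.7,164.2),68);b=ray(info0,(276.7,200.5),68);print((a+b)/2,np.linalg.norm(a-b))
cv2.imwrite('pics/c2.png',im[80:300,130:390,::-1])
E
```

```text
col t18.9 [457.9 153.6 190.5] F [ 0.3 -0.   0.5] T [-0.101, 0.124, -0.002] w1.001 gf0.0
0.87 1326 332.48340874811464 20.54449472096531
0.73 1802 246.14483906770255 180.6093229744728
(array([456.6, 154. ,   1.3]), np.float64(361.72156862745095))
[456.6 154.1  68. ] 66.75870773940308
```

View pics/c2.png

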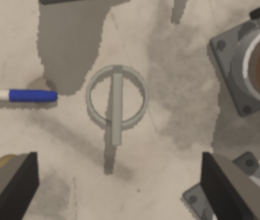

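The view shows the steel-grey collar centred at crop px (117,100), bar along the tool's x. Both fits agree on (456.6, 154.0). Now grasp and lift.

```bash
python3 - <<'E'
from fit import *
yaw=1.295; x,y=456.6,154.0
robot.movep([x,y,110],down(yaw)); robot.servo_line([x,y,45],100); st('down')
grip(0.0,5); robot.hold(.1); st('g5'); grip(0.0,15); robot.hold(.1); st('g15')
robot.servo_line([x,y,245],150); robot.hold(.1); s=st('up')
info,im=look('wrist','held.png'); z0=s['tcp_pos'][2]-45
for d in viewer.silhouettes('collar','wrist'):
    m=d['mask'];ys,xs=np.nonzero(m);print(d['confidence'],m.sum(),xs.mean(),ys.mean())
    if np.hypot(xs.mean()-250,ys.mean()-200)<80: r=fitcol(info,m,(x,y,yaw),z0);print(r,r[0][2]);im[m,2]=255
cv2.imwrite('pics/c3.png',cv2.resize(im[100:384,110:400,::-1],None,fx=2,fy=2))
E
```

```text
down t20.2 [457.2 154.1  45.6] F [-0.2  0.3  1. ] T [-0.09, 0.122, 0.019] w0.999 gf0.0
g5 t21.5 [456.6 154.   45. ] F [ 1.3 -0.7 -0. ] T [-0.077, 0.103, 0.019] w0.107 gf5.0
g15 t21.8 [456.6 154.   45. ] F [-0.5 -0.2 -0.3] T [-0.086, 0.074, 0.019] w0.106 gf15.0
up t23.4 [456.2 153.8 244.2] F [ 0.2 -0.5  0. ] T [-0.049, 0.125, 0.005] w0.105 gf15.0
0.91 4647 248.90725199053153 233.75790832795352
(array([456.4, 152.4,   1.3]), np.float64(1546.8509803921568)) 1.2939736071377617
0.76 1199 326.1134278565471 24.709758131776482
```

View pics/c3.png

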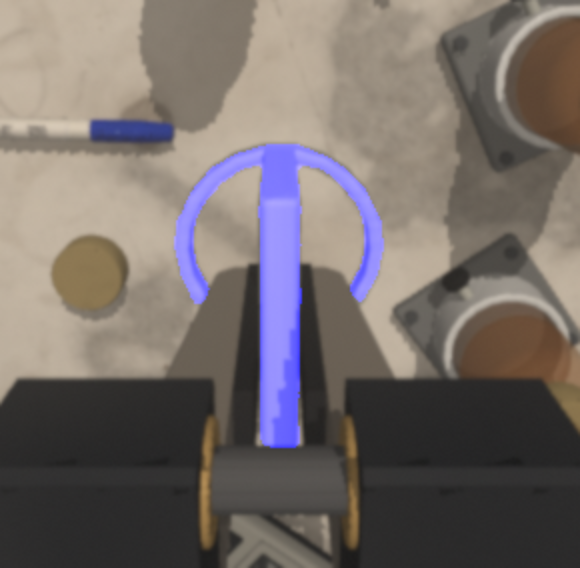

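The collar is held level and symmetric in the fingers. From the visible ring edge (px 249.6,171.5) and bar end (px 249.6,199) I compute its offset along the bar, then carry it above the cap.

```bash
python3 - <<'E'
from h import *
yaw=1.295; s=robot.observe(); i=viewer.camera_info('wrist'); x,y,z=s['tcp_pos']; d=np.array([np.cos(yaw),np.sin(yaw)]);z0=z-45
for r,h,n in((35,0,'ring bottom edge'),(35,10,'ring top edge'),(34.5,68,'bar end')):
    print(n,pix(i,[*(np.array([x,y])+r*d),z0+h]),pix(i,[*(np.array([x,y])+(r+5)*d),z0+h]))
X,Y=P['1']
robot.movep([X,Y,245],down(yaw)); robot.hold(.1); st('over')
for c in('scene','top'): look(c,c+'_over.png')
i,im=look('wrist','over.png')
a=cv2.imread('pics/scene_over.png')[120:270,200:350];cv2.imwrite('pics/m4.png',np.hstack([cv2.resize(a,(400,400)),cv2.resize(im[140:384,130:374,::-1],(400,400))]))
E
```

```text
ring bottom edge [248.3 170. ] [248.3 162.6]
ring top edge [248.3 173.1] [248.3 165.3]
bar end [248.  199.6] [248.  189.3]
over t24.3 [619.4 147.6 245.1] F [-0.7 -0.1 -0.4] T [-0.063, 0.129, -0.034] w0.105 gf15.0
```

View pics/m4.png

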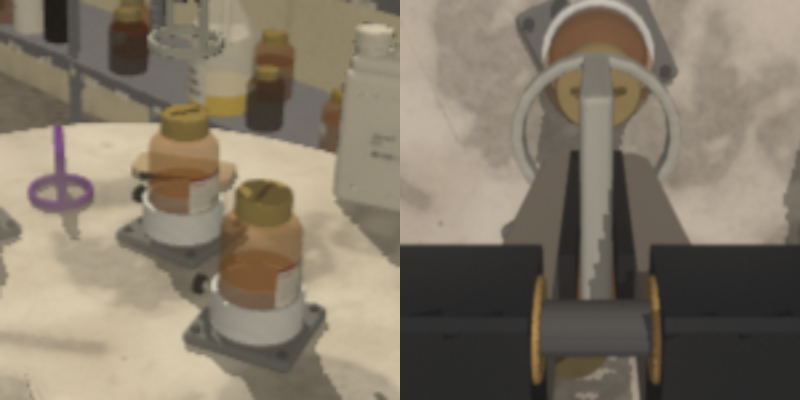

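Predicted and seen edges agree to 2 px (about 1 mm), and ring and cap line up laterally (crop px 597 against 596.5). I lower it under force guard.

```bash
python3 - <<'E'
from h import *
X,Y=P['1']; robot.servo_line([X,Y,184],100); robot.hold(.2); f0=st('pre')['contact_force']
z=184
while z>146:
    z-=4 if z>160 else 1
    robot.servo_line([X,Y,z],40); s=robot.observe(); df=s['contact_force']-f0
    if z<=160 or np.linalg.norm(df)>2: print(z,s['tcp_pos'],df,s['wrist_torque'])
    if df[2]>2.5 or np.hypot(*df[:2])>5: break
st('end')
E
```

```text
pre t25.4 [621.3 147.2 184.7] F [ 0.8  0.4 -0.9] T [-0.053, 0.06, 0.029] w0.112 gf15.0
160 [620.6 147.1 159.7] [-0.9 -0.5  0.1] [-0.1  0.1  0.1]
159 [620.8 147.1 159. ] [-1.  -1.3  0.7] [-0.   0.1  0. ]
158 [620.8 147.1 157.9] [ 0.5 -0.5  0.7] [-0.1  0.1 -0. ]
157 [620.7 147.1 156.9] [-0.9 -0.3  0.4] [-0.1  0.1  0. ]
156 [620.7 147.1 155.9] [-0.7 -1.4 -0.1] [-0.1  0.1  0. ]
155 [620.8 147.1 154.9] [-0.8 -0.9  0.2] [-0.  0. -0.]
154 [620.7 147.1 153.9] [-0.6 -1.7  0.4] [-0.1  0.  -0. ]
153 [620.7 147.1 152.9] [-1.2 -0.6  0.5] [-0.   0.1  0. ]
152 [620.9 147.1 152. ] [-0.5 -1.2  0.8] [-0.1  0.  -0. ]
151 [621.1 147.1 151.4] [-0.7 -1.   3.8] [-0.   0.2  0. ]
end t29.2 [621.1 147.1 151.4] F [ 0.1 -0.6  2.8] T [-0.024, 0.159, 0.031] w0.109 gf15.0
```

It touched at the expected height (TCP 152 → underside 107). Release, retreat and check.

```bash
python3 - <<'E'
from fit import *
X,Y=P['1']; grip(0.5); robot.hold(.2); robot.servo_line([X,Y,240],80); grip(1.0)
robot.movep([X-60,Y-20,300],down(1.295)); robot.hold(.2); st('away')
info,im=look('wrist','fin.png')
for d in viewer.silhouettes('collar','wrist')[:3]:
    m=d['mask'];ys,xs=np.nonzero(m);print(d['confidence'],m.sum(),xs.mean(),ys.mean(),pix(info,[X,Y,110]))
for n in('collar_ring','collar_bar'):
    for d in viewer.pinpoint(n,'wrist'): print(n,d['confidence'],world(info,d['at']))
look('scene','fs.png');look('top','ft.png')
a=cv2.imread('pics/fs.png')[120:270,150:350];b=cv2.imread('pics/ft.png')[90:290,150:370]
cv2.imwrite('pics/m5.png',np.vstack([np.hstack([cv2.resize(a,(400,300),interpolation=3),cv2.resize(b,(400,300),interpolation=3)]),np.hstack([cv2.resize(im[50:275,100:400,::-1],(400,300)),np.zeros((300,400,3),np.uint8)])]))
E
```

```text
away t32.8 [560.8 127.5 298.8] F [-0.6 -0.5 -0.6] T [-0.056, 0.079, 0.013] w0.998 gf0.0
0.97 1194 228.3031825795645 25.92546063651591 [296.8 143.8]
0.73 1978 302.14509605662283 149.07987866531852 [296.8 143.8]
0.36 5870 119.35979557069847 37.69574105621806 [296.8 143.8]
collar_bar 0.95 [620.2 145.1 173.8]
collar_bar 0.91 [583.8 298.9  65.3]
```

View pics/m5.png

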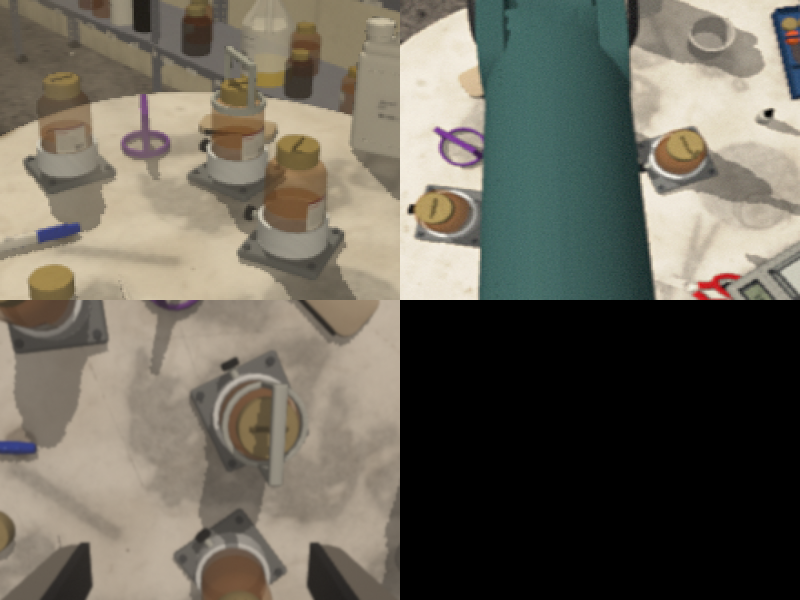

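In the scene crop (240,105) the collar sits level round the cap of bottle 1, with its bar centred at about (620,145,172), where it should be. Marker, scraper, purple collar and the other bottles haven't moved.

```bash
python3 -c "
from h import *
print(robot.job_done())"
```

```text
the job is handed in; nothing more can be done
None
```

The job is handed in, at about 33 s of robot time: the loose cap was on the bottle at (621, 147) and I turned it about 24° further shut. The steel collar is released and sits on that bottle's shoulder, level as far as the pictures show.

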